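# Hang the square bin on the rail

### The job

Clear the square steel bin off the bench: hang it by its back hook anywhere on the upper bar of the rail stand, with the bin on the robot's side of the stand and level. Its weight is all in front of the hook, so lower it until the bar carries it, and only then let it go gently so it does not swing off. Leave the similar round cup standing where it is.

Things in the scene. Friction and masses are not known exactly. Their poses are not given: they have to be found in the camera images.
- square_bin: Grey steel open box 58 (x) x 100 (y) x 50 mm high, spool and eraser fixed inside, about 0.3 kg. Origin: centre of its underside, z up. On its back (+x) a strap 40 mm wide (y), back face x=29, rises to a hook and a wooden grip (see bin_hook, bin_grip). Nearly all its weight lies in front of the hook. Starts standing on the bench, hook away from the robot (within about 17 degrees).
- bin_hook (a point): Where the bar's centre lies in the seated hook: bin frame x=46, y=0, z=126 mm. The hook is a gable open below: mouth 34 mm wide in x (strap face x=29 to lip x=63; lip 4 mm thick, ends at z=98, i.e. 28 mm below this point). Its inner ridge is at x=46, z=132, so the bar centres itself.
- bin_grip (a point): Centre of the bin's square wooden grip, 28 x 28 mm, 38 mm high (bin z=148 to 186), on a thin stem: bin frame x=46, y=0, z=167 mm, 41 mm straight above bin_hook. Axes as the bin's; faces square to x and y.
- round_cup: Similar grey steel holder whose body is a round cup, 58 mm diameter, 50 mm high, with a thread spool in it and the same strap, hook and wooden grip. Origin: centre of its underside. To be left standing.
- rail_stand: Stand fixed to the bench: two wooden posts 184 mm high at y=+-140 mm carry two steel bars along y, each 10 mm thick, 260 mm free. Upper bar: x=0, z=175. Lower bar: x=-4, z=90; the hung bin's strap leans back on it (tilt about 5 degrees) and passes 8 mm in front of it while lowered centred. Feet 110 mm long. Origin: bench height, mid-posts; -x faces the robot within 12 degrees.
- rail_mid (a point): Middle of the upper bar, on its centre line, 175 mm above the bench; y runs along the bar, -x to the robot's side.

How it is judged:
On the way:
1. the square bin's hook sits over the upper bar and bears on the stand while the fingers still hold the bin (x of bin_hook in the frame of rail_mid between -0.015 and 0.015 m and z of bin_hook in the frame of rail_mid between -0.01 and 0.014 m and contact force between square_bin and rail_stand above 0.3 N and contact force between the fingers and square_bin above 0.3 N), for 0.1 s.
At the end, for the whole second after the job is handed in: The square bin hangs at rest on the upper bar, robot's side, between the posts: hook seat within 12 mm of the bar across and 10 mm in height, tilt under 14 degrees, long side within 14 degrees of the bar; the round cup stands upright within 30 mm of its start (x of bin_hook in the frame of rail_mid between -0.012 and 0.012 m and y of bin_hook in the frame of rail_mid between -0.13 and 0.13 m and z of bin_hook in the frame of rail_mid between -0.01 and 0.01 m and x of square_bin in the frame of rail_mid below 0 m and angle between square_bin's own z axis and vertical below 0.25 rad and angle between the y axis of square_bin and the y axis of rail_stand, either way round below 0.25 rad and linear speed of square_bin below 0.03 m/s and angular speed of square_bin below 0.3 rad/s and angle between round_cup's own z axis and vertical below 0.15 rad and distance of round_cup from where it was at the start of the episode below 0.03 m); the robot touches nothing.
It fails at once if the square bin is dropped: it moves faster than 0.5 m/s out of the fingers' hold (linear speed of square_bin above 0.5 m/s and contact force between the fingers and square_bin below 0.05 N).
It fails at once if the round cup is knocked over or carried off (angle between round_cup's own z axis and vertical above 0.5 rad or distance of round_cup from where it was at the start of the episode above 0.06 m).
It also fails if it takes over 48 s, if anything falls off the work surface, if the arm or the gripper's body presses on something with over 40 N, if the wrist force passes 120 N, or if a joint passes its speed limit or range.

### The arm

A 7-joint arm with a two-finger parallel gripper is mounted at the origin on a cart in front of the work surface, level with it; the furniture and walls round the work are solid. World frame = base frame: x ahead of the robot, y to its left, z up, the work surface at z = 0. Lengths are in m, angles in rad, forces in N, time in s.
With the tool pointing down it reaches from about 0.4 to 0.85 m from the base axis. Payload 10.4 kg.
Tool frame: the origin (TCP) lies at the very end of the fingers, on their centre line; the grasp point (between the pads) lies arm.grasp_offset behind it (arm.grasp_offset is the distance from the TCP to the grasp point, in m); z points along the fingers, y is the direction in which the jaws open and shut (so a half turn about z gives the same grasp; the last joint's range is limited). The gripper opens to 87 mm and grips with 3 to 60 N. Pads are 19 mm wide; open, the fingers measure 117 mm over their backs; the gripper's body (75 mm by 190 mm) begins 51 mm behind the grasp point.
Start: joints at [-1.317, 0.332, -0.065, 1.46, 0.022, 1.35, -0.088], TCP at [0.171, 0.601, 0.191] pointing down, gripper open.
Joint ranges: [-2.6, 2.6], [-0.5, 2.12], [-1.47, 1.34], [0.16, 2.42], [-1.27, 4.41], [0.06, 2.06], [-2.6, 2.6]. Speed limits (rad/s): [2.22, 2.22, 2.79, 2.79, 3.14, 3.14, 3.14].

### API

Orientations are given as a unit quaternion [x, y, z, w].
In Python, from bench import readout, eyes, ticket, arm gives the robot as it stands.
- The arm moves only by the tool step_arm, never from a script. Its argument "moves" is a list that holds one entry, the list of rows, each a list of 7 numbers: the shift along the world's x, y, z in m, then the turn, a rotation vector about the world's x, y, z in degrees, then the finger opening in m, from 0 to 0.087. In form: [[[dx, dy, dz, rx, ry, rz, hand], ...]]. A call has 1 to 20 rows; each row is the pose to reach, as a shift and turn from the pose measured when the call began; what a row does not reach only later rows make up. A row lasts 1/12 s, in which the tool goes at most 41.7 mm and 7.16 degrees, less where a joint would pass 70% of its speed; a pose out of reach is approached as far as the arm can. A call with a gripper value outside its range is refused whole. The fingers move at their own pace and stop on an object; "grip_force" is the grip in N (left out, the last holds). Time passes only in rows, so rows that repeat a pose let the fingers close. It gives the time, the measured TCP pose, the force and the opening at its end, in the units of the state.
- readout.get_state(): the state, without advancing time (a new reading comes with each control period).
- eyes.get_image(name): name is "side" or "top" or "wrist"; returns the picture (480x640x3 uint8, red, green, blue); there is no depth.
- eyes.camera_info(name): a dict with "fx", "fy", "cx", "cy" (pixels), "distortion" ([k1, k2, p1, p2, k3] as OpenCV has them; the pictures are not rectified), "R" (3x3) and "t" (3): a world point X has camera coordinates R X + t. Camera axes: x right, y down, z forward; pixel columns grow to the right and rows downward; lengths in m; the calibration is good to about 2 mm. A picture is of the moment at which its call begins: read the wrist's pose just before it. camera_info takes no time and is no camera call; for the wrist camera it gives the pose at the moment of the call.
- ticket.hand_in(): hands the job in, once; it reports no verdict.
The state is a dict: "t": time; "q": joint angles; "joint_velocities": joint speeds; "effort": joint torques, N m; "tcp_pos": TCP position; "tcp_rot": TCP orientation; "wrist_force": force on the tool from outside, world axes, zero at the start; "wrist_torque": the same for the moment, N m; "opening": opening from 0.0 (shut) to 1.0 (fully open).
Only numpy, scipy, OpenCV 4.12 (cv2) and the standard library are available. Lean on these libraries where they do the work, as an engineer would, in place of code of your own. Each camera call takes 0.05 s, during which the arm holds its last target.

## Working session

There is one attempt and no reset: what is moved stays moved. The work goes in short steps, Python scripts to look and compute and a tool call to move; the robot and the scene stay as the last step left them, time stands still between calls to the robot, and variables do not carry over. Pictures are saved under pics/ and viewed, and the job is handed in when it is done.

Besides the shell and the picture viewer there is one more tool, called after ">>>" in YAML: its name, and indented under it one key for each argument. step_arm: Moves the arm, as the interface text tells. Its arguments: {"type":"object","properties":{"moves":{"type":"array","items":{"type":"array","items":{"type":"array","items":{"type":"number"}}}},"grip_force":{"type":"number"}},"required":["moves"]}

```bash
mkdir -p pics
python3 - <<'E'
from bench import readout, eyes, ticket, arm
import cv2
s=readout.get_state();print({k:s[k] for k in('t','q','tcp_pos','tcp_rot','opening','wrist_force')});print(arm.grasp_offset)
for n in('side','top','wrist'):
    i=eyes.camera_info(n);print(n,i)
    cv2.imwrite(f'pics/{n}0.png',eyes.get_image(n)[:,:,::-1])
E
```

```text
{'t': 0.0, 'q': array([-1.31661846,  0.33290601, -0.06469913,  1.46094246,  0.02159167,
        1.34990345, -0.08846647]), 'tcp_pos': array([0.1706718 , 0.60078982, 0.18983211]), 'tcp_rot': array([ 1.37921897e-01,  9.90442838e-01, -7.28572133e-04, -7.13725473e-05]), 'opening': 0.9973743879386094, 'wrist_force': array([-1.02746083,  0.16529413, -0.04902349])}
0.0187
side {'fx': 470.4892849465334, 'fy': 470.4892849465334, 'cx': 323.55231386232134, 'cy': 242.8441183929759, 'distortion': array([-0.08414101,  0.        ,  0.        ,  0.        ,  0.        ]), 'R': array([[ 0.54180073,  0.84050317,  0.00252828],
       [ 0.41700586, -0.26619397, -0.86904942],
       [-0.72976577,  0.47190592, -0.49471883]]), 't': array([-0.29852753, -0.11560458,  1.3748612 ])}
top {'fx': 446.7461769737752, 'fy': 446.7461769737752, 'cx': 321.080478646732, 'cy': 242.3493125906363, 'distortion': array([-0.02803092,  0.        ,  0.        ,  0.        ,  0.        ]), 'R': array([[-0.00169713, -0.99981311,  0.019258  ],
       [-0.98718787, -0.00139761, -0.15955611],
       [ 0.15955321, -0.01928205, -0.987001  ]]), 't': array([-0.00361658,  0.52637654,  0.90528825])}
wrist {'fx': 349.32774487172804, 'fy': 349.32774487172804, 'cx': 320.03596549275636, 'cy': 240.5154733074124, 'distortion': array([-0.05738969,  0.        ,  0.        ,  0.        ,  0.        ]), 'R': array([[ 2.73163616e-01,  9.61967587e-01,  2.39208808e-05],
       [ 9.17864875e-01, -2.60647501e-01,  2.99310795e-01],
       [ 2.87933518e-01, -8.17388628e-02, -9.54155673e-01]]), 't': array([-0.62418781, -0.03560847,  0.3898502 ])}
```

View pics/side0.png

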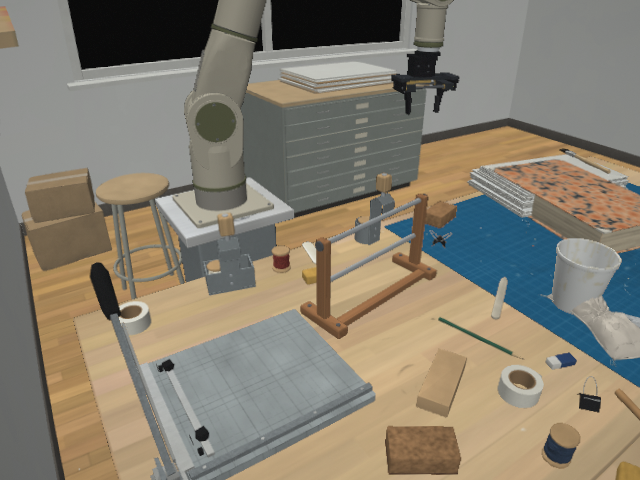

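View pics/top0.png

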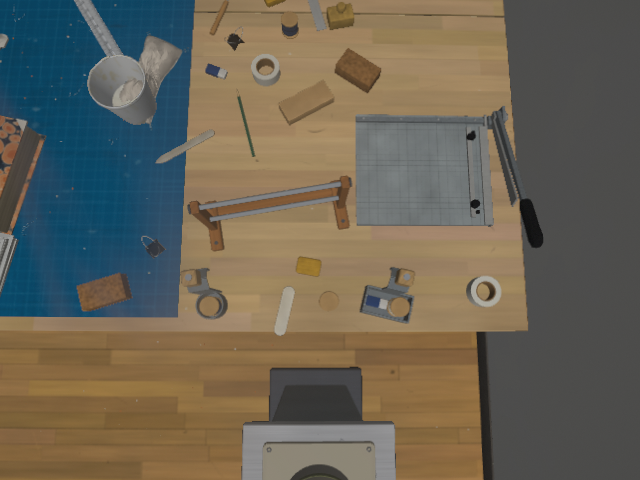

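View pics/wrist0.png

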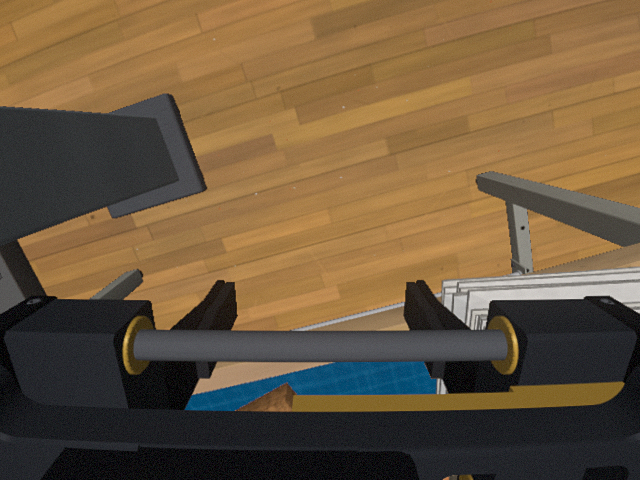

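The side view shows the square bin at about (230,265) with its grip at (227,225), the round cup at about (375,225), and the stand between (325,240) and (418,200). In the top view the bin is at (388,304) with its grip at (403,277), the cup is at (210,305), and the upper bar runs from (200,208) to (345,184). Next I'll zoom in.

```bash
cat > h.py <<'E'
import numpy as np, cv2
from bench import readout, eyes, arm
def ray(info,uv):
    K=np.array([[info['fx'],0,info['cx']],[0,info['fy'],info['cy']],[0,0,1]])
    n=cv2.undistortPoints(np.array([[uv]],float),K,np.array(info['distortion']))[0,0]
    R=np.array(info['R']);t=np.array(info['t'])
    d=R.T@np.array([n[0],n[1],1]);return -R.T@t,d/np.linalg.norm(d)
def tri(obs):
    A=np.zeros((3,3));b=np.zeros(3);rs=[ray(i,p) for i,p in obs]
    for o,d in rs:
        P=np.eye(3)-np.outer(d,d);A+=P;b+=P@o
    X=np.linalg.solve(A,b)
    return X,[float(np.linalg.norm((np.eye(3)-np.outer(d,d))@(X-o))) for o,d in rs]
def plane(info,uv,z):
    o,d=ray(info,uv);return o+d*(z-o[2])/d[2]
def proj(info,X):
    K=np.array([[info['fx'],0,info['cx']],[0,info['fy'],info['cy']],[0,0,1]])
    return cv2.projectPoints(np.array([X],float),cv2.Rodrigues(np.array(info['R']))[0],np.array(info['t']),K,np.array(info['distortion']))[0][0,0]
def crop(src,u0,v0,w,h,s,out):
    im=cv2.imread(src) if isinstance(src,str) else src
    cv2.imwrite(out,cv2.resize(im[v0:v0+h,u0:u0+w],None,fx=s,fy=s,interpolation=cv2.INTER_CUBIC))
E
python3 - <<'E'
from h import *
crop('pics/top0.png',350,255,80,75,8,'pics/z1.png')
crop('pics/side0.png',195,205,80,100,6,'pics/z2.png')
crop('pics/top0.png',180,165,180,100,4,'pics/z3.png')
crop('pics/side0.png',295,180,150,160,4,'pics/z4.png')
E
```

```text
(no output)
```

View pics/z1.png

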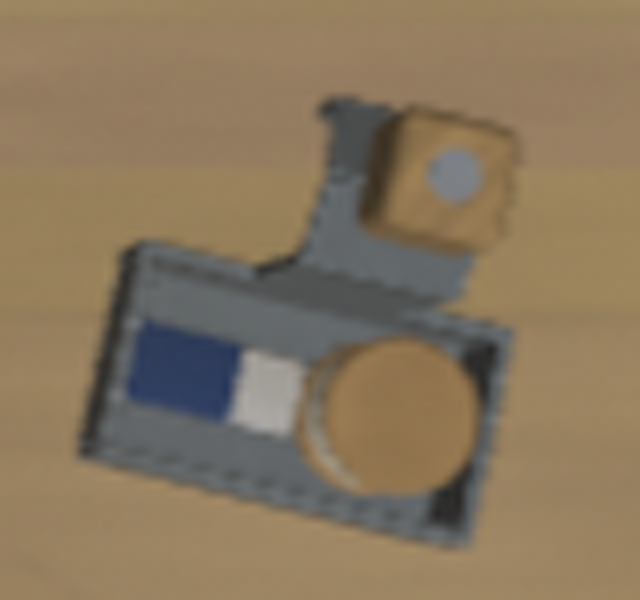

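View pics/z2.png

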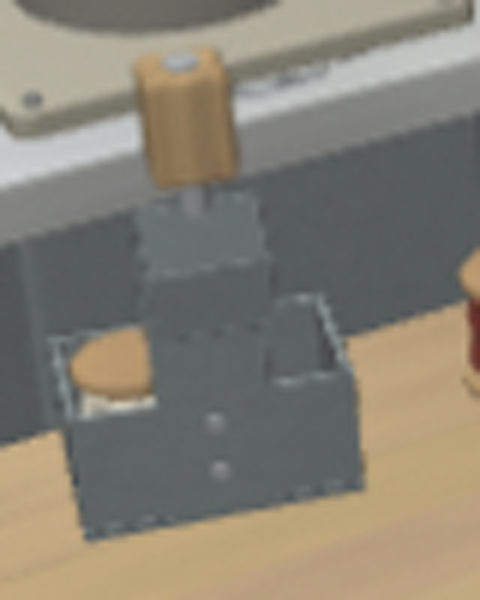

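View pics/z3.png

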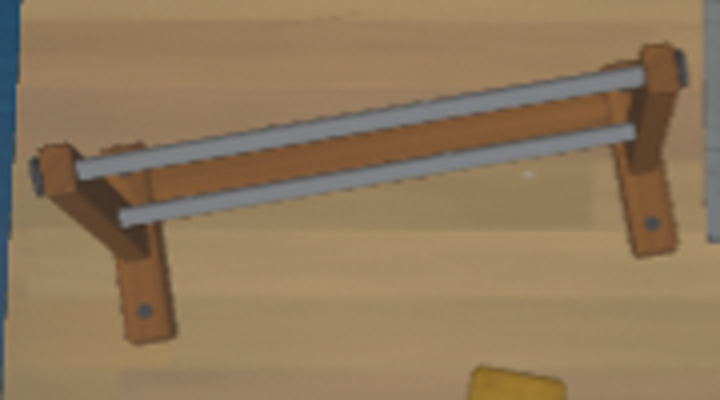

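View pics/z4.png

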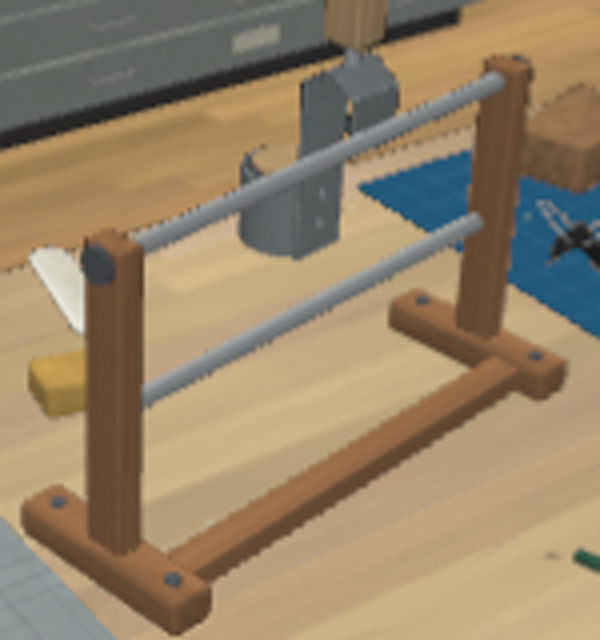

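Run:
```python
from h import *
T=eyes.camera_info('top');S=eyes.camera_info('side')
def c(u0,v0,s):return lambda x,y:((x+.5)/s-.5+u0,(y+.5)/s-.5+v0)
z1=c(350,255,8);z2=c(195,205,6);z3=c(180,165,4);z4=c(295,180,4)
print('grip nail',tri([(T,z1(455,174)),(S,z2(180,62))]))
L,eL=tri([(T,z3(80,169)),(S,z4(500,80))]);R,eR=tri([(T,z3(643,77)),(S,z4(137,243))])
print('bar +y',L,eL,'-y',R,eR,np.linalg.norm(L-R),'mid',(L+R)/2)
d=L-R;print('stand yaw tri',np.degrees(np.arctan2(-d[0],d[1])))
for z in(.175,):
  a=plane(T,z3(80,169),z);b=plane(T,z3(643,77),z);d=a-b;print('top175',a,b,(a+b)/2,np.linalg.norm(d),np.degrees(np.arctan2(-d[0],d[1])))
  a=plane(S,z4(500,80),z);b=plane(S,z4(137,243),z);d=a-b;print('side175',a,b,(a+b)/2,np.linalg.norm(d),np.degrees(np.arctan2(-d[0],d[1])))
# lower bar
a=tri([(T,z3(122,217)),(S,z4(480,220))]);b=tri([(T,z3(633,132)),(S,z4(147,397))]);print('low',a,b)
# box rim
C=[plane(T,z1(*p),.05) for p in[(140,243),(512,330),(468,546),(82,456)]]
print('rim ctr',np.mean(C,0),[np.linalg.norm(C[i]-C[(i+1)%4]) for i in range(4)])
for i,j in((0,1),(3,2)):
  d=C[i]-C[j];print('bin yaw',np.degrees(np.arctan2(-d[0],d[1])))
for i,j in((0,3),(1,2)):
  d=C[i]-C[j];print('bin yaw',np.degrees(np.arctan2(d[1],d[0])))
# grip top corners z=.186
G=[plane(T,z1(*p),.186) for p in[(408,105),(522,127),(498,252),(385,233)]]
print('grip',np.mean(G,0),[np.linalg.norm(G[i]-G[(i+1)%4]) for i in range(4)])
for i,j in((0,1),(3,2)):
  d=G[i]-G[j];print('grip yaw',np.degrees(np.arctan2(-d[0],d[1])))
for i,j in((0,3),(1,2)):
  d=G[i]-G[j];print('grip yaw',np.degrees(np.arctan2(d[1],d[0])))
```

```text
grip nail (array([ 0.44188826, -0.15301064,  0.18674256]), [0.0002592700445948701, 0.00025927004459483545])
bar +y [0.5712862  0.22296012 0.17599621] [0.0013484619180835614, 0.0013484619180836157] -y [ 0.6159393  -0.0346637   0.17778012] [0.0027995628763327674, 0.0027995628763327995] 0.26147106069530773 mid [0.59361275 0.09414821 0.17688816]
stand yaw tri 9.833199339614291
top175 [0.57066237 0.22208006 0.175     ] [ 0.61527523 -0.03722624  0.175     ] [0.5929688  0.09242691 0.175     ] 0.2631160583962749 9.761992934859299
side175 [0.56975031 0.22631568 0.175     ] [ 0.6128401  -0.02926019  0.175     ] [0.5912952  0.09852774 0.175     ] 0.2591828562644273 9.57000005378361
low (array([0.56734948, 0.22301666, 0.09101017]), [0.0017569834582650912, 0.0017569834582651194]) (array([ 0.61388341, -0.03148503,  0.09421189]), [0.0065722810560068165, 0.0065722810560066855])
rim ctr [ 0.39687738 -0.13983234  0.05      ] [np.float64(0.09902204124580648), np.float64(0.056742569830998645), np.float64(0.10176862932405636), np.float64(0.05693735528235489)]
bin yaw -13.222322217842885
bin yaw -13.156433991253962
bin yaw -16.226581114117337
bin yaw -13.462215755902266
grip [ 0.44092103 -0.15250801  0.186     ] [np.float64(0.025932424031734964), np.float64(0.02855204710156688), np.float64(0.025465985120592623), np.float64(0.029155426083344472)]
grip yaw -10.984332600927585
grip yaw -9.601631462922041
grip yaw -11.827671287312956
grip yaw -12.796653715742188
```

Both views agree: the grip top is at about (0.4415, -0.153, 0.187). The middle of the bar is at about (0.593, 0.094, 0.176), with the stand yawed +9.7°. The bin is yawed about -13.3°. I'll grip with the jaws along the bin's x axis and first go over to it on a high arc.

>>> step_arm:
  moves:
    - [[0.01, -0.01, 0.035, 0, 0, -2, 0.087], [0.03, -0.025, 0.07, 0, 0, -5, 0.087], [0.055, -0.05, 0.1, 0, 0, -8, 0.087], [0.085, -0.075, 0.125, 0, 0, -11, 0.087], [0.115, -0.1, 0.14, 0, 0, -15, 0.087], [0.145, -0.125, 0.15, 0, 0, -19, 0.087], [0.175, -0.15, 0.15, 0, 0, -23, 0.087], [0.205, -0.175, 0.15, 0, 0, -27, 0.087], [0.23, -0.205, 0.15, 0, 0, -31, 0.087], [0.25, -0.235, 0.15, 0, 0, -35, 0.087], [0.265, -0.27, 0.15, 0, 0, -39, 0.087], [0.28, -0.305, 0.15, 0, 0, -43, 0.087], [0.29, -0.34, 0.15, 0, 0, -47, 0.087], [0.3, -0.375, 0.15, 0, 0, -51, 0.087], [0.305, -0.41, 0.15, 0, 0, -55, 0.087], [0.31, -0.445, 0.15, 0, 0, -59, 0.087], [0.31, -0.48, 0.15, 0, 0, -63, 0.087], [0.31, -0.515, 0.15, 0, 0, -67, 0.087], [0.305, -0.55, 0.15, 0, 0, -71, 0.087], [0.3, -0.585, 0.15, 0, 0, -75, 0.087]]

```text
t: 1.82
tcp_pos: [0.4702, 0.0141, 0.3398]
tcp_rot: [0.714, 0.7, -0.0, -0.0]
wrist_force: [0.3, -0.4, -0.1]
opening: 1.003
```

>>> step_arm:
  moves:
    - [[-0.005, -0.035, 0, 0, 0, -3, 0.087], [-0.01, -0.07, 0, 0, 0, -6, 0.087], [-0.02, -0.105, 0, 0, 0, -9, 0.087], [-0.026, -0.14, 0, 0, 0, -12.4, 0.087], [-0.029, -0.166, 0, 0, 0, -12.4, 0.087], [-0.029, -0.166, 0, 0, 0, -12.4, 0.087], [-0.029, -0.166, 0, 0, 0, -12.4, 0.087]]

```text
t: 2.4
tcp_pos: [0.4407, -0.1531, 0.3398]
tcp_rot: [0.786, 0.618, -0.0, -0.001]
wrist_force: [0.9, 0.6, -0.4]
opening: 1.0
```

Run:
```python
from h import *
s=readout.get_state();print(s['tcp_pos'],s['tcp_rot'],s['q'])
i=eyes.camera_info('wrist');im=eyes.get_image('wrist')[:,:,::-1]
cv2.imwrite('pics/w1.png',im)
for X in([.4415,-.1525,.186],[.3969,-.1398,.05]):print(proj(i,X))
np.save('w1.npy',i,allow_pickle=True)
```

```text
[ 0.44074685 -0.15308386  0.33984455] [ 7.86059207e-01  6.18150814e-01 -2.02389985e-04 -6.73050259e-04] [-0.50631835 -0.12145758  0.68006373  1.62053754  0.07574276  1.61681804
 -0.06449244]
[320.93078097 215.32107886]
[287.37965563 191.73509354]
```

View pics/w1.png

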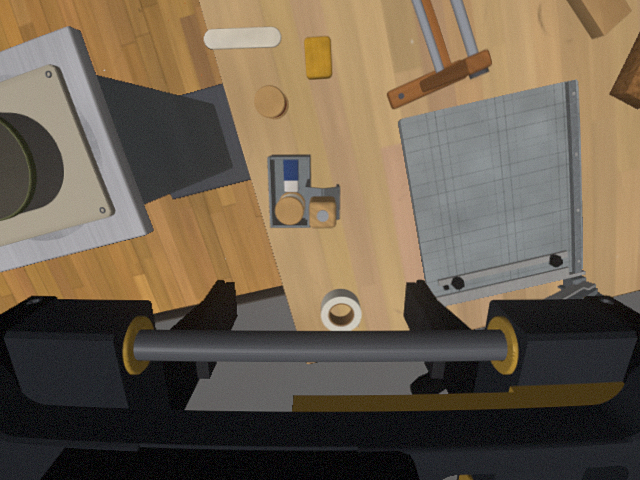

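The wrist view shows the grip nail at (322,216), where I predicted (321,215), and the box edges line up with the image, so the yaw is right. Descending.

>>> step_arm:
  moves:
    - [[0.001, 0, -0.03, 0, 0, 0, 0.087], [0.001, 0, -0.06, 0, 0, 0, 0.087], [0.001, 0, -0.09, 0, 0, 0, 0.087], [0.001, 0, -0.115, 0, 0, 0, 0.087], [0.001, 0, -0.14, 0, 0, 0, 0.087], [0.001, 0, -0.16, 0, 0, 0, 0.087], [0.001, 0, -0.175, 0, 0, 0, 0.087], [0.001, 0, -0.185, 0, 0, 0, 0.087], [0.001, 0, -0.19, 0, 0, 0, 0.087], [0.001, 0, -0.19, 0, 0, 0, 0.087]]

```text
t: 3.28
tcp_pos: [0.442, -0.1507, 0.149]
tcp_rot: [0.785, 0.62, -0.001, -0.001]
wrist_force: [0.5, -0.4, -0.0]
opening: 1.002
```

Run:
```python
from h import *
im=eyes.get_image('wrist')[:,:,::-1];cv2.imwrite('pics/w2.png',im)
crop(eyes.get_image('side')[:,:,::-1],170,150,130,150,4,'pics/s2.png')
print(readout.get_state()['tcp_pos'])
```

```text
[ 0.44268629 -0.15124727  0.15033534]
```

View pics/w2.png

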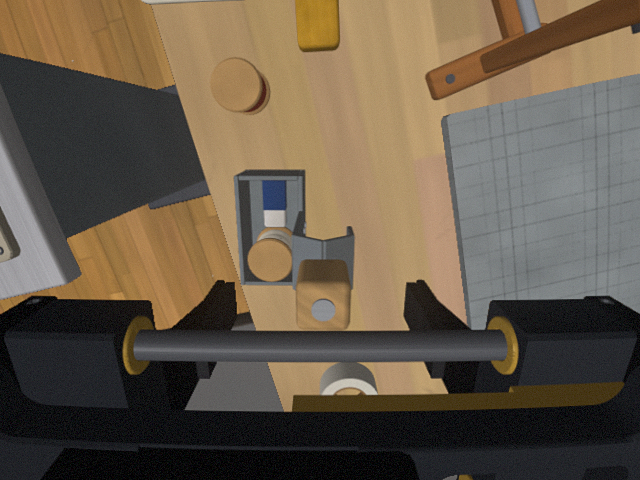

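View pics/s2.png

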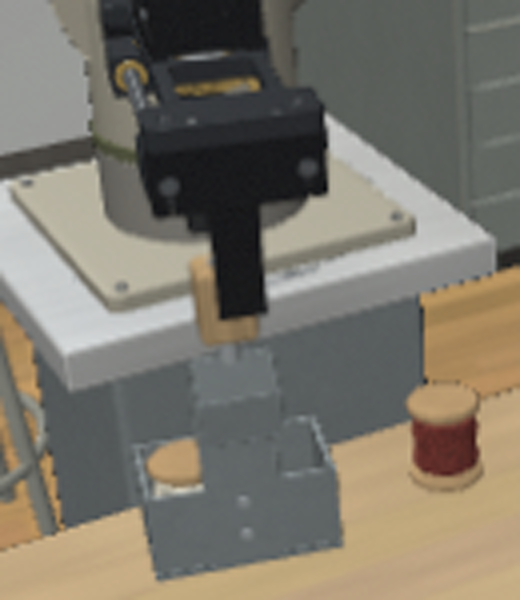

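Run:
```python
from h import *
from scipy.spatial.transform import Rotation as Ro
S=eyes.camera_info('side');s=readout.get_state();p=np.array(s['tcp_pos']);M=Ro.from_quat(s['tcp_rot']).as_matrix();print(M[:,1],M[:,2],p)
for d in(.0435,.0585):
  q=p-M[:,1]*d if M[0,1]<0 else p+M[:,1]*d
  print(d,proj(S,q))
print(proj(S,p),proj(S,[.4415,-.1525,.148]),proj(S,[.4415,-.1525,.186]))
```

```text
[ 0.97259648 -0.23249755 -0.00098998] [-8.67660061e-04  6.28388671e-04 -9.99999426e-01] [ 0.44268629 -0.15124727  0.15033534]
0.0435 [231.42171968 242.29604748]
0.0585 [232.81194655 246.12751147]
[227.61091243 231.77679154] [226.88748894 232.75986567] [224.93335401 215.13748243]
```

Run:
```python
from h import *
from scipy.spatial.transform import Rotation as Ro
s=readout.get_state();p=np.array(s['tcp_pos']);M=Ro.from_quat(s['tcp_rot']).as_matrix()
W=eyes.camera_info('wrist');print('cam',-W['R'].T@W['t'])
for d in(-.0435,0,.0435):
  for b in (0,.0187,.05): print(d,b,proj(W,p+M[:,1]*d-M[:,2]*b))
print(proj(W,[.4415,-.1525,.186]),proj(W,[.4415,-.1525,.148]))
crop(eyes.get_image('side')[:,:,::-1],190,150,80,100,6,'pics/s3.png')
crop(eyes.get_image('top')[:,:,::-1],340,220,110,110,6,'pics/t3.png')
```

```text
cam [ 0.46148321 -0.07178435  0.34307998]
-0.0435 0 [247.67173156 275.18996344]
-0.0435 0.0187 [240.9933614  288.56344666]
-0.0435 0.05 [226.60731567 317.4540224 ]
0 0 [320.41380376 275.26024704]
0 0.0187 [320.47579738 288.68662108]
0 0.05 [320.60985057 317.74719929]
0.0435 0 [393.12685263 275.15651485]
0.0435 0.0187 [399.92250351 288.52102549]
0.0435 0.05 [414.55912131 317.3878867 ]
[318.7494166 305.8706913] [318.98225848 276.03214211]
```

View pics/s3.png

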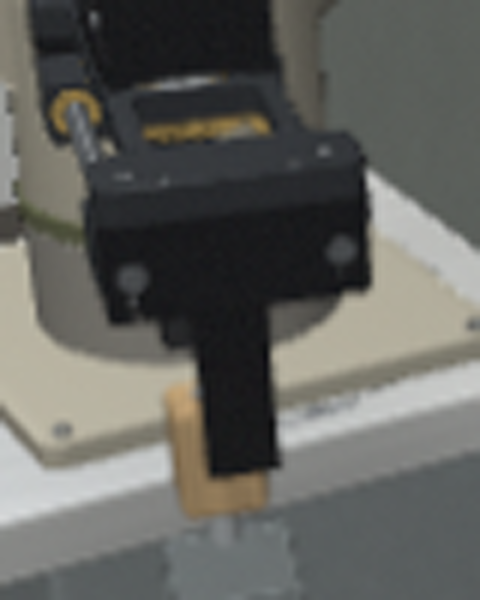

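View pics/t3.png

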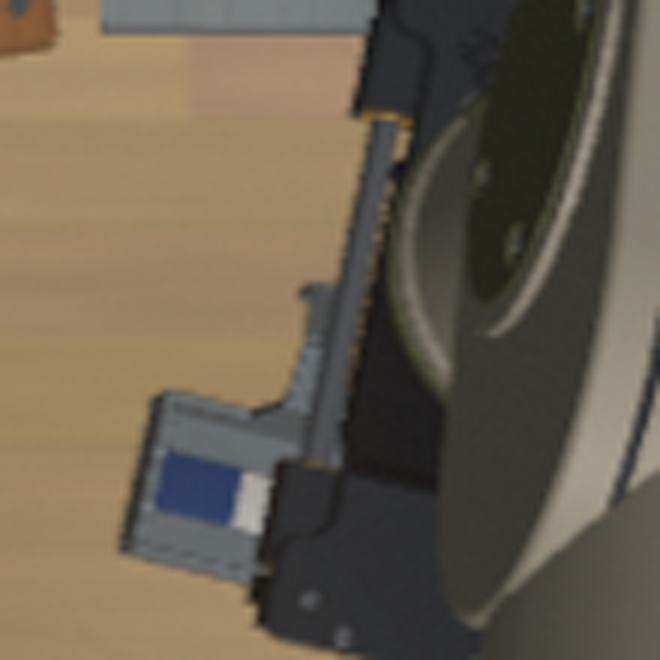

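Run:
```python
from h import *
crop('pics/w2.png',190,230,260,160,3,'pics/z5.png')
S=eyes.camera_info('side')
for z in(.15,.165,.18):
  for d in (.0435,.0585):
    for w in(-.0095,.0095):
      X=np.array([.4427,-.1512,z])+d*np.array([.9726,-.2325,0])+w*np.array([.2325,.9726,0]); print(z,d,w,(proj(S,X)-[190,150])*6)
```

```text
0.15 0.0435 -0.0095 [218.18639746 559.55534774]
0.15 0.0435 0.0095 [279.2109815  549.62433496]
0.15 0.0585 -0.0095 [226.10511075 582.64658254]
0.15 0.0585 0.0095 [287.96561647 572.44209057]
0.165 0.0435 -0.0095 [213.32722465 516.96577918]
0.165 0.0435 0.0095 [274.89911804 507.18996741]
0.165 0.0585 -0.0095 [221.23095159 539.63561771]
0.165 0.0585 0.0095 [283.65550389 529.5886213 ]
0.18 0.0435 -0.0095 [208.40817722 473.64539625]
0.18 0.0435 0.0095 [270.53449425 464.03218725]
0.18 0.0585 -0.0095 [216.29534336 495.87287409]
0.18 0.0585 0.0095 [279.29144375 485.99110058]
```

View pics/z5.png

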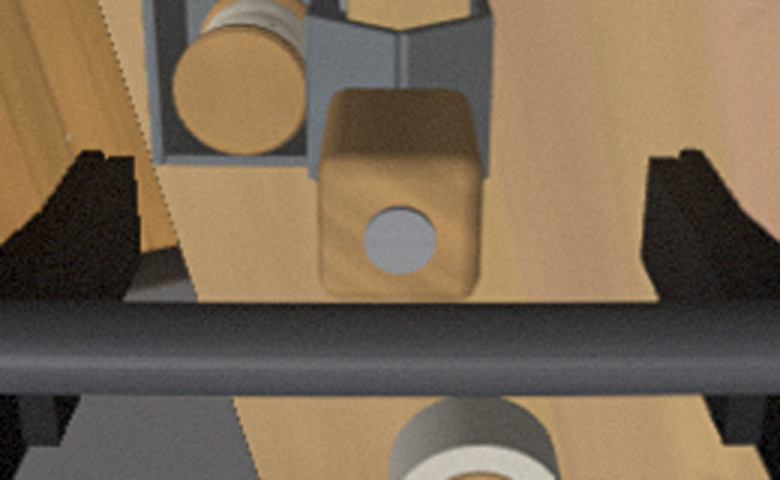

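Both views put the open fingertips about 30 mm above the stated TCP. The wrist view has the pad corner at (406,283) where I expected about (397,258), and the side view has the tip at (230,228) where I expected 243. To see whether the tips come down as the jaws shut, I'll close part-way without touching the grip.

>>> step_arm:
  moves:
    - [[-0.001, -0.001, 0, 0, 0, 0, 0.045], [-0.001, -0.001, 0, 0, 0, 0, 0.045], [-0.001, -0.001, 0, 0, 0, 0, 0.045], [-0.001, -0.001, 0, 0, 0, 0, 0.045], [-0.001, -0.001, 0, 0, 0, 0, 0.045]]
  grip_force: 40

```text
t: 3.9
tcp_pos: [0.4418, -0.1525, 0.1506]
tcp_rot: [0.785, 0.619, 0.0, -0.0]
wrist_force: [0.3, 0.4, -0.7]
opening: 0.708
```

Run:
```python
from h import *
im=eyes.get_image('wrist')[:,:,::-1]
crop(im,190,230,260,160,3,'pics/z6.png')
crop(eyes.get_image('side')[:,:,::-1],190,150,80,100,6,'pics/s4.png')
s=readout.get_state();print(s['tcp_pos'],s['opening'])
S=eyes.camera_info('side')
for z in(.15,.165,.18):
  for w in(-.0095,.0095):
      X=np.array([.4417,-.1522,z])+.0225*np.array([.9726,-.2325,0])+w*np.array([.2325,.9726,0]); print(z,w,(proj(S,X)-[190,150])*6)
```

```text
[ 0.44179537 -0.15247509  0.15055679] 0.619912443831259
0.15 -0.0095 [203.29823394 527.84340464]
0.15 0.0095 [263.18752705 518.28193636]
0.165 -0.0095 [198.42999946 485.8460873 ]
0.165 0.0095 [258.84423653 476.43628107]
0.18 -0.0095 [193.50368458 443.14650972]
0.18 0.0095 [254.44947183 433.89531892]
```

View pics/z6.png

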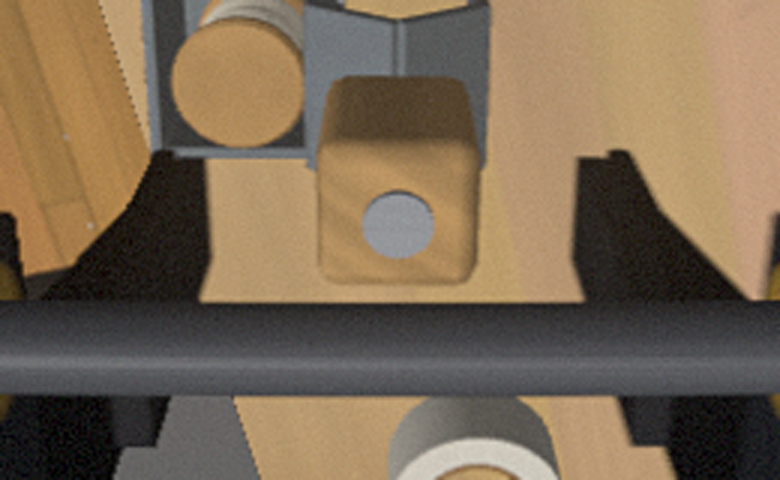

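View pics/s4.png

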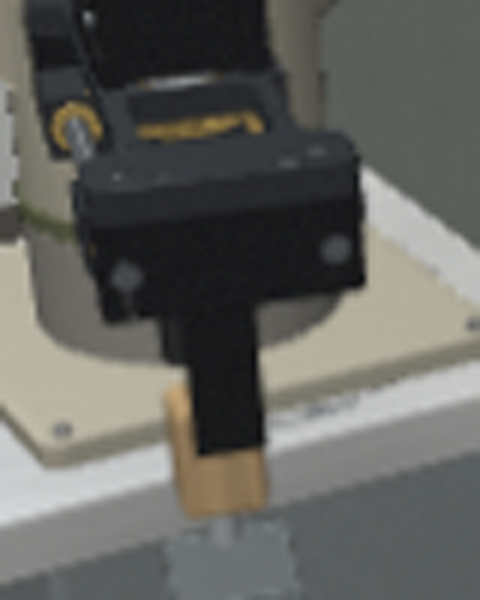

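Run:
```python
from h import *
S=eyes.camera_info('side')
for z in(.22,.235,.25,.265):
 for d in(.06,.095):
  print(z,d,[((proj(S,np.array([.4418,-.1525,z])+d*np.array([.9726,-.2325,0])+w*np.array([.2325,.9726,0]))-[190,150])*6).round() for w in(-.0375,.0375)])
```

```text
0.22 0.06 [array([102., 392.]), array([357., 354.])]
0.22 0.095 [array([117., 444.]), array([382., 404.])]
0.235 0.06 [array([ 96., 345.]), array([353., 308.])]
0.235 0.095 [array([111., 396.]), array([378., 357.])]
0.25 0.06 [array([ 89., 297.]), array([349., 261.])]
0.25 0.095 [array([105., 347.]), array([374., 309.])]
0.265 0.06 [array([ 83., 248.]), array([346., 213.])]
0.265 0.095 [array([ 98., 297.]), array([370., 259.])]
```

The jaws slide straight, and side, top and wrist views all agree that the visible fingers end near z = 0.178, about 28 mm above the stated TCP. That would leave them holding only the top of the grip. Lowering is safe either way, because at 60 mm open the jaws straddle the 38 mm hook as well. The opening after closing will then settle it: 28 mm for the grip, about 38 mm for the hook.

>>> step_arm:
  moves:
    - [[0, 0, 0, 0, 0, 0, 0.062], [0, 0, 0, 0, 0, 0, 0.062], [0, 0, -0.006, 0, 0, 0, 0.062], [0, 0, -0.013, 0, 0, 0, 0.062], [0, 0, -0.02, 0, 0, 0, 0.062], [0, 0, -0.024, 0, 0, 0, 0.062], [0, 0, -0.024, 0, 0, 0, 0.062]]

```text
t: 4.58
tcp_pos: [0.441, -0.1523, 0.1253]
tcp_rot: [0.785, 0.619, -0.001, -0.001]
wrist_force: [-0.6, 0.3, 0.5]
opening: 0.714
```

Run:
```python
from h import *
im=eyes.get_image('wrist')[:,:,::-1]
crop(im,190,230,260,160,3,'pics/z7.png')
crop(eyes.get_image('side')[:,:,::-1],190,150,80,100,6,'pics/s5.png')
s=readout.get_state();print(s['tcp_pos'],s['opening'],s['wrist_force'])
```

```text
[ 0.4416285  -0.15250654  0.12633966] 0.7154476111295669 [0.03079512 0.06210401 0.28072505]
```

View pics/z7.png

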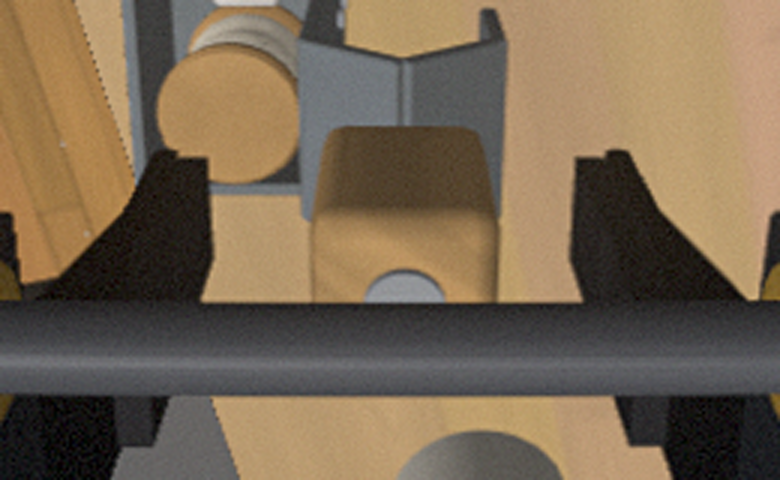

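View pics/s5.png

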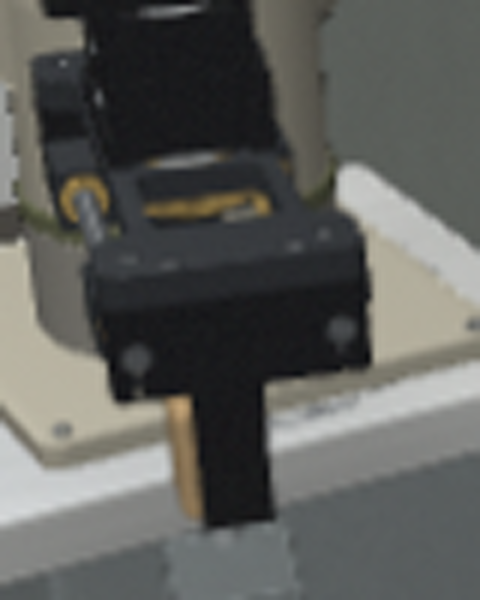

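The tips now sit at about z = 0.153, beside the lower part of the grip. Closing.

>>> step_arm:
  moves:
    - [[0, 0, 0, 0, 0, 0, 0.02], [0, 0, 0, 0, 0, 0, 0.02], [0, 0, 0, 0, 0, 0, 0.02], [0, 0, 0, 0, 0, 0, 0.02], [0, 0, 0, 0, 0, 0, 0.02], [0, 0, 0, 0, 0, 0, 0.02], [0, 0, 0, 0, 0, 0, 0.02], [0, 0, 0, 0, 0, 0, 0.02], [0, 0, 0, 0, 0, 0, 0.02], [0, 0, 0, 0, 0, 0, 0.02]]
  grip_force: 40

```text
t: 5.52
tcp_pos: [0.4418, -0.1525, 0.1264]
tcp_rot: [0.785, 0.619, -0.0, -0.0]
wrist_force: [1.0, -0.7, -1.1]
opening: 0.317
```

Run:
```python
from h import *
im=eyes.get_image('wrist')[:,:,::-1]
crop(im,190,230,260,160,3,'pics/z8.png')
s=readout.get_state();print(s['tcp_pos'],s['opening']*87,s['wrist_force'])
```

```text
[ 0.44179854 -0.15254438  0.12640018] 27.45624971475541 [ 0.3382916   0.21408049 -0.06331268]
```

View pics/z8.png

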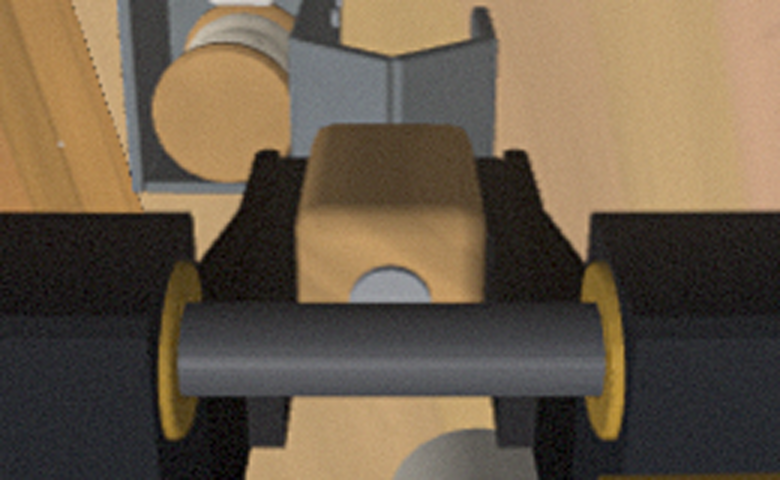

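It stopped at 27.5 mm, so it's on the wooden grip. Lifting with a firmer grip.

>>> step_arm:
  moves:
    - [[0, 0, 0.002, 0, 0, 0, 0.02], [0, 0, 0.006, 0, 0, 0, 0.02], [0, 0, 0.014, 0, 0, 0, 0.02], [0, 0, 0.026, 0, 0, 0, 0.02], [0, 0, 0.041, 0, 0, 0, 0.02], [0, 0, 0.056, 0, 0, 0, 0.02], [0, 0, 0.071, 0, 0, 0, 0.02], [0, 0, 0.086, 0, 0, 0, 0.02], [0, 0, 0.1, 0, 0, 0, 0.02], [0, 0, 0.112, 0, 0, 0, 0.02], [0, 0, 0.12, 0, 0, 0, 0.02], [0, 0, 0.124, 0, 0, 0, 0.02], [0, 0, 0.124, 0, 0, 0, 0.02]]
  grip_force: 58

```text
t: 6.65
tcp_pos: [0.442, -0.1526, 0.2511]
tcp_rot: [0.785, 0.619, 0.0, -0.0]
wrist_force: [-0.1, 0.4, -4.0]
opening: 0.315
```

Run:
```python
from h import *
cv2.imwrite('pics/w9.png',eyes.get_image('wrist')[:,:,::-1])
crop(eyes.get_image('side')[:,:,::-1],150,80,160,200,3,'pics/s9.png')
s=readout.get_state();print(s['tcp_pos'],s['opening']*87,s['wrist_force'],s['wrist_torque'])
```

```text
[ 0.44150676 -0.15246713  0.24992629] 27.482826086097287 [-0.32405792  1.22204494 -3.79936867] [-0.14899015  0.01301744  0.0225368 ]
```

View pics/w9.png

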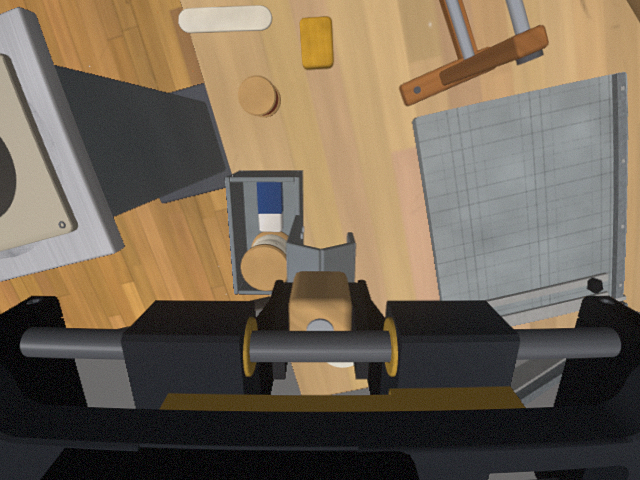

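View pics/s9.png

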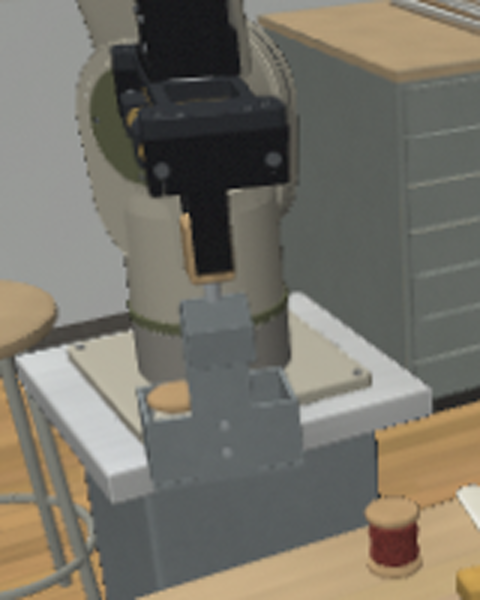

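The bin is held level and weighs about 3.8 N. Carrying it over the bar and turning it +23°.

>>> step_arm:
  moves:
    - [[0.003, 0.005, 0, 0, 0, 0.5, 0.02], [0.01, 0.016, 0, 0, 0, 1.5, 0.02], [0.019, 0.032, 0, 0, 0, 3, 0.02], [0.03, 0.05, 0, 0, 0, 4.7, 0.02], [0.042, 0.07, 0, 0, 0, 6.5, 0.02], [0.054, 0.09, 0, 0, 0, 8.4, 0.02], [0.066, 0.11, 0, 0, 0, 10.3, 0.02], [0.078, 0.13, 0, 0, 0, 12.2, 0.02], [0.09, 0.15, 0, 0, 0, 14.1, 0.02], [0.102, 0.17, 0, 0, 0, 16, 0.02], [0.114, 0.19, 0, 0, 0, 17.8, 0.02], [0.126, 0.208, 0, 0, 0, 19.5, 0.02], [0.136, 0.224, 0, 0, 0, 21, 0.02], [0.144, 0.236, 0, 0, 0, 22.2, 0.02], [0.149, 0.244, 0, 0, 0, 23, 0.02], [0.151, 0.2475, 0, 0, 0, 23.2, 0.02], [0.151, 0.2475, 0, 0, 0, 23.2, 0.02], [0.151, 0.2475, 0, 0, 0, 23.2, 0.02]]

```text
t: 8.25
tcp_pos: [0.5923, 0.0948, 0.2497]
tcp_rot: [0.645, 0.764, -0.001, -0.001]
wrist_force: [0.2, -0.9, -3.0]
opening: 0.316
```

Run:
```python
from h import *
cv2.imwrite('pics/wa.png',eyes.get_image('wrist')[:,:,::-1])
crop(eyes.get_image('side')[:,:,::-1],290,90,160,200,3,'pics/sa.png')
crop(eyes.get_image('top')[:,:,::-1],180,150,180,130,4,'pics/ta.png')
from scipy.spatial.transform import Rotation as Ro
s=readout.get_state();M=Ro.from_quat(s['tcp_rot']).as_matrix();print(s['tcp_pos'],M[:,1],np.degrees(np.arctan2(M[1,1],M[0,1])),s['opening']*87,s['wrist_force'])
```

```text
[0.59232298 0.09413891 0.25020962] [ 0.98585683  0.16758676 -0.00099494] 9.647542785856423 27.828840380388264 [-0.01958121  0.01771125 -3.30242608]
```

View pics/wa.png

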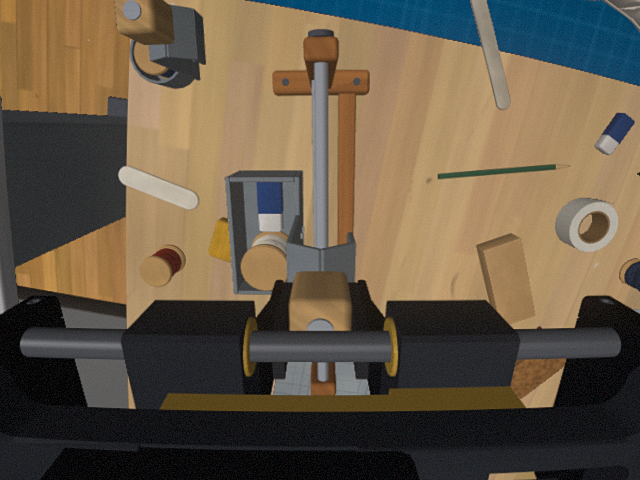

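View pics/sa.png

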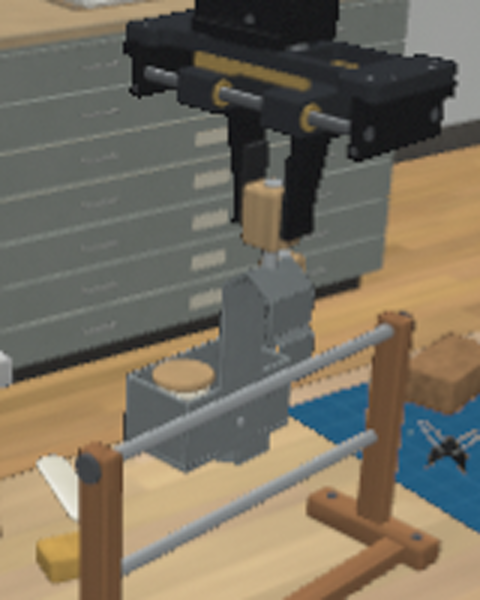

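View pics/ta.png

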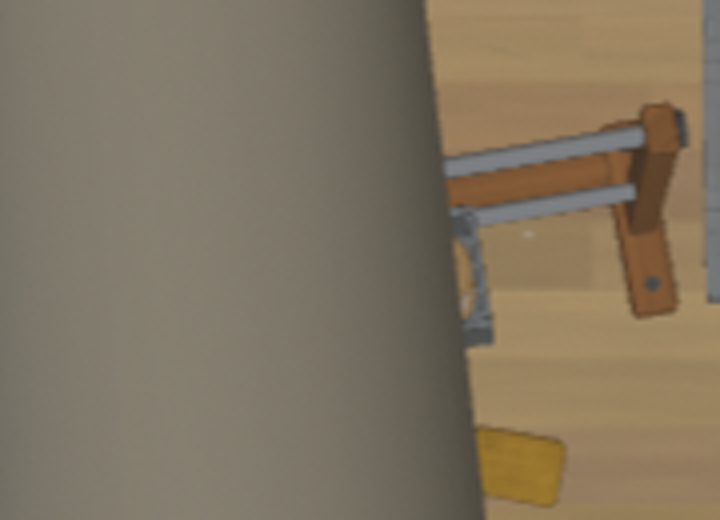

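The wrist view shows the bar running straight down the image at u≈321 and the hook mouth spanning 288–355, so they are centred and parallel. Lowering it most of the way, slowly.

>>> step_arm:
  moves:
    - [[0, 0, -0.003, 0, 0, 0, 0.02], [0, 0, -0.009, 0, 0, 0, 0.02], [0, 0, -0.016, 0, 0, 0, 0.02], [0, 0, -0.023, 0, 0, 0, 0.02], [0, 0, -0.03, 0, 0, 0, 0.02], [0, 0, -0.037, 0, 0, 0, 0.02], [0, 0, -0.044, 0, 0, 0, 0.02], [0, 0, -0.051, 0, 0, 0, 0.02], [0, 0, -0.057, 0, 0, 0, 0.02], [0, 0, -0.061, 0, 0, 0, 0.02], [0, 0, -0.063, 0, 0, 0, 0.02], [0, 0, -0.063, 0, 0, 0, 0.02]]

```text
t: 9.4
tcp_pos: [0.5922, 0.0941, 0.1867]
tcp_rot: [0.645, 0.764, -0.001, -0.001]
wrist_force: [0.4, -0.2, -3.6]
opening: 0.322
```

Run:
```python
from h import *
crop(eyes.get_image('side')[:,:,::-1],320,120,130,150,4,'pics/sb.png')
crop(eyes.get_image('wrist')[:,:,::-1],190,40,260,300,2,'pics/wb.png')
s=readout.get_state();print(s['tcp_pos'],s['opening']*87,s['wrist_force'],s['wrist_torque'])
```

```text
[0.59252404 0.09417561 0.18746257] 27.31463390153532 [ 0.4033717   0.77382786 -2.48960855] [-0.12407432 -0.09369608  0.04429379]
```

View pics/sb.png

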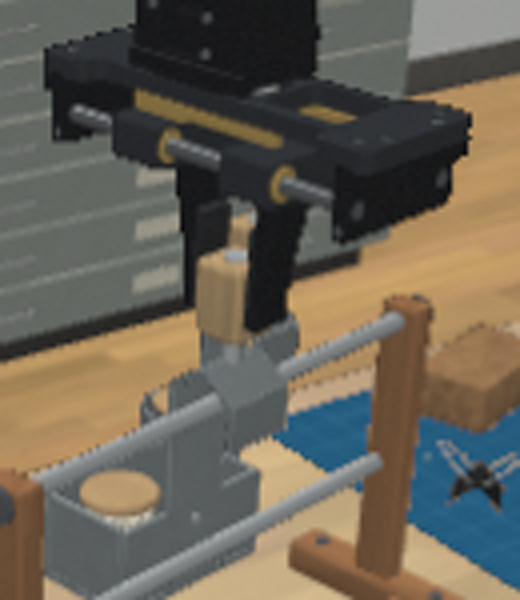

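View pics/wb.png

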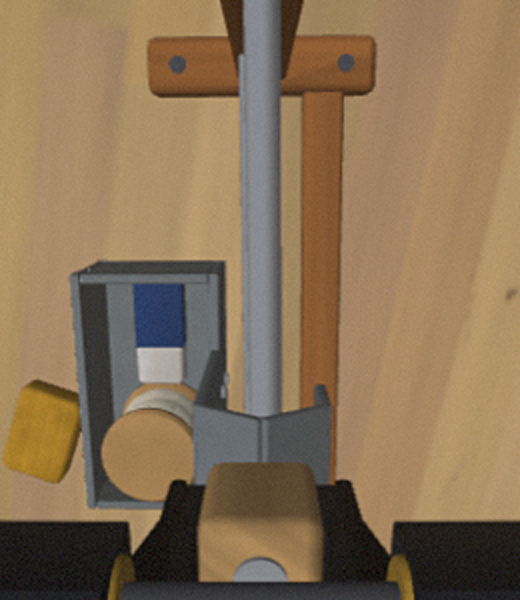

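The hook straddles the bar and is centred on it. Lowering in fine steps until the bar takes the load.

>>> step_arm:
  moves:
    - [[0, 0, -0.002, 0, 0, 0, 0.02], [0, 0, -0.004, 0, 0, 0, 0.02], [0, 0, -0.006, 0, 0, 0, 0.02], [0, 0, -0.008, 0, 0, 0, 0.02], [0, 0, -0.0095, 0, 0, 0, 0.02], [0, 0, -0.0105, 0, 0, 0, 0.02], [0, 0, -0.0105, 0, 0, 0, 0.02], [0, 0, -0.0105, 0, 0, 0, 0.02]]

```text
t: 10.17
tcp_pos: [0.5925, 0.0941, 0.1769]
tcp_rot: [0.645, 0.764, -0.0, -0.0]
wrist_force: [0.1, -0.4, -3.4]
opening: 0.316
```

Run:
```python
from h import *
for k in range(4):
  s=readout.get_state();print(s['tcp_pos'],s['wrist_force'],s['wrist_torque']);eyes.get_image('side')
```

```text
[0.5925077  0.0941111  0.17694983] [ 0.11565777 -0.38358735 -3.40623817] [-0.10703159 -0.08235733 -0.01820205]
[0.59255263 0.0941222  0.17701016] [ 0.61452794 -0.19269419 -4.03954416] [-0.07493632 -0.0298186   0.01071082]
[0.59259461 0.09413696 0.17709299] [ 0.09742327  0.02300949 -3.44480561] [-0.09050451 -0.0588091  -0.00475672]
[0.59258394 0.09412906 0.17707492] [-0.39045876  0.14267986 -3.1616292 ] [-0.03228405 -0.07469966  0.00084387]
```

Still no load on the bar at tcp z = 0.177. Going down another 3 mm.

>>> step_arm:
  moves:
    - [[0, 0, -0.0007, 0, 0, 0, 0.02], [0, 0, -0.0014, 0, 0, 0, 0.02], [0, 0, -0.002, 0, 0, 0, 0.02], [0, 0, -0.0025, 0, 0, 0, 0.02], [0, 0, -0.003, 0, 0, 0, 0.02], [0, 0, -0.003, 0, 0, 0, 0.02], [0, 0, -0.003, 0, 0, 0, 0.02]]

```text
t: 10.95
tcp_pos: [0.5935, 0.0943, 0.1751]
tcp_rot: [0.645, 0.764, 0.001, 0.0]
wrist_force: [1.3, -0.5, 5.0]
opening: 0.315
```

Run:
```python
from h import *
for k in range(4):
  s=readout.get_state();print(s['tcp_pos'],s['wrist_force'],s['wrist_torque']);im=eyes.get_image('side')
crop(im[:,:,::-1],320,120,130,150,4,'pics/sc.png')
```

```text
[0.59349502 0.09431962 0.17511506] [ 1.31895897 -0.47186214  4.9820957 ] [-0.07025327 -0.50804387  0.04551843]
[0.5934995  0.09426536 0.17510153] [ 1.69260415 -0.190708    3.86056652] [ 0.02119067 -0.5653876  -0.01079485]
[0.59349825 0.09429763 0.17513433] [ 1.70770014 -0.8654631   4.82331267] [-0.05253165 -0.53188862  0.02184989]
[0.59351292 0.09428249 0.17514824] [1.48513445 0.48697847 6.34751483] [-0.01915567 -0.53328811  0.0586494 ]
```

View pics/sc.png

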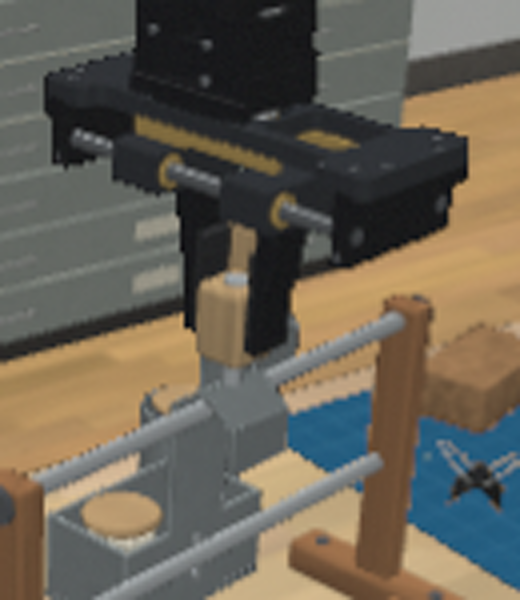

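The wrist force went from -3.4 N to +5 N at z = 0.175, so the bar carries the bin while the fingers still hold it. I'll ease off the push, loosen the grip, then open in small steps.

>>> step_arm:
  moves:
    - [[0, 0, 0.0003, 0, 0, 0, 0.02], [0, 0, 0.0006, 0, 0, 0, 0.02], [0, 0, 0.0006, 0, 0, 0, 0.02], [0, 0, 0.0006, 0, 0, 0, 0.02]]
  grip_force: 8

```text
t: 11.48
tcp_pos: [0.5933, 0.0943, 0.1754]
tcp_rot: [0.645, 0.764, 0.001, 0.0]
wrist_force: [-0.1, -0.0, -2.8]
opening: 0.322
```

>>> step_arm:
  moves:
    - [[0, 0, 0, 0, 0, 0, 0.02], [0, 0, 0, 0, 0, 0, 0.02], [0, 0, 0, 0, 0, 0, 0.028], [0, 0, 0, 0, 0, 0, 0.029], [0, 0, 0, 0, 0, 0, 0.03], [0, 0, 0, 0, 0, 0, 0.031], [0, 0, 0, 0, 0, 0, 0.032], [0, 0, 0, 0, 0, 0, 0.033], [0, 0, 0, 0, 0, 0, 0.034], [0, 0, 0, 0, 0, 0, 0.035], [0, 0, 0, 0, 0, 0, 0.036], [0, 0, 0, 0, 0, 0, 0.037], [0, 0, 0, 0, 0, 0, 0.038], [0, 0, 0, 0, 0, 0, 0.04], [0, 0, 0, 0, 0, 0, 0.042], [0, 0, 0, 0, 0, 0, 0.042]]
  grip_force: 3

```text
t: 12.82
tcp_pos: [0.5935, 0.0944, 0.1756]
tcp_rot: [0.645, 0.764, 0.001, 0.0]
wrist_force: [0.4, 0.0, -0.6]
opening: 0.473
```

Run:
```python
from h import *
crop(eyes.get_image('side')[:,:,::-1],320,120,130,150,4,'pics/sd.png')
crop(eyes.get_image('wrist')[:,:,::-1],190,40,260,300,2,'pics/wd.png')
s=readout.get_state();print(s['tcp_pos'],s['opening']*87,s['wrist_force'],s['wrist_torque'])
```

```text
[0.59338749 0.09439106 0.17549855] 41.52506940230176 [0.22297178 0.00198584 0.05103081] [-0.07045856  0.04863605 -0.03194411]
```

View pics/sd.png

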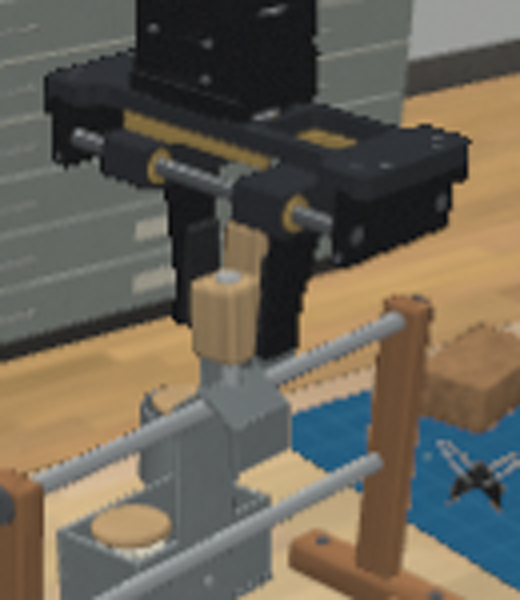

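View pics/wd.png

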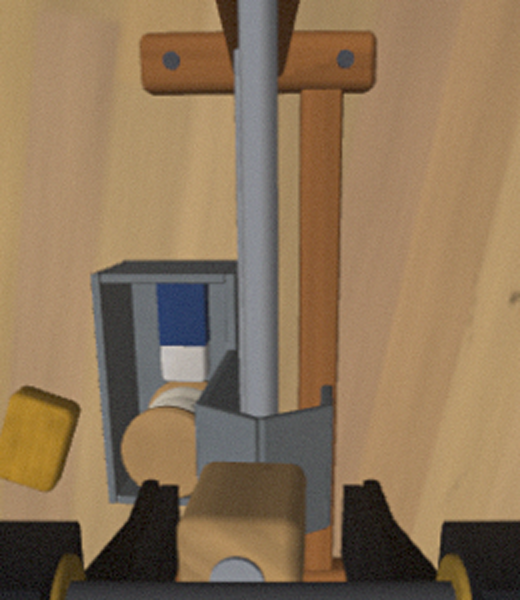

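The bin hangs on the bar, leaning back on the lower one, with no load on the wrist. The grip is close to the robot-side finger, so I'll open wide before rising straight up.

>>> step_arm:
  moves:
    - [[0, 0, 0, 0, 0, 0, 0.048], [0, 0, 0, 0, 0, 0, 0.054], [0, 0, 0, 0, 0, 0, 0.06], [0, 0, 0, 0, 0, 0, 0.066], [0, 0, 0, 0, 0, 0, 0.072], [0, 0, 0, 0, 0, 0, 0.078], [0, 0, 0, 0, 0, 0, 0.084], [0, 0, 0, 0, 0, 0, 0.084], [0, 0, 0.003, 0, 0, 0, 0.084], [0, 0, 0.01, 0, 0, 0, 0.084], [0, 0, 0.02, 0, 0, 0, 0.084], [0, 0, 0.035, 0, 0, 0, 0.084], [0, 0, 0.055, 0, 0, 0, 0.084], [0, 0, 0.08, 0, 0, 0, 0.084], [0, 0, 0.105, 0, 0, 0, 0.084], [0, 0, 0.13, 0, 0, 0, 0.084], [0, 0, 0.15, 0, 0, 0, 0.084], [0, 0, 0.16, 0, 0, 0, 0.084], [0, 0, 0.16, 0, 0, 0, 0.084]]

```text
t: 14.5
tcp_pos: [0.5943, 0.0943, 0.3384]
tcp_rot: [0.645, 0.764, 0.003, 0.002]
wrist_force: [0.3, -0.0, -0.4]
opening: 0.966
```

Run:
```python
from h import *
crop(eyes.get_image('side')[:,:,::-1],290,140,160,190,4,'pics/se.png')
cv2.imwrite('pics/we.png',eyes.get_image('wrist')[:,:,::-1])
s=readout.get_state();print(s['tcp_pos'],s['opening']*87,s['wrist_force'],s['t'])
W=eyes.camera_info('wrist');
for X in([.5929,.0944,.175],[.5929,.0944,.216]):print(proj(W,X),proj(eyes.camera_info('side'),X))
```

```text
[0.59333712 0.09429669 0.33494525] 84.15834525355025 [-0.7859949  -0.06876395 -1.61336505] 14.6
[319.60836962 214.55411681] [377.05244187 219.05472711]
[319.67335702 224.61192705] [378.3107207  199.50247785]
```

View pics/se.png

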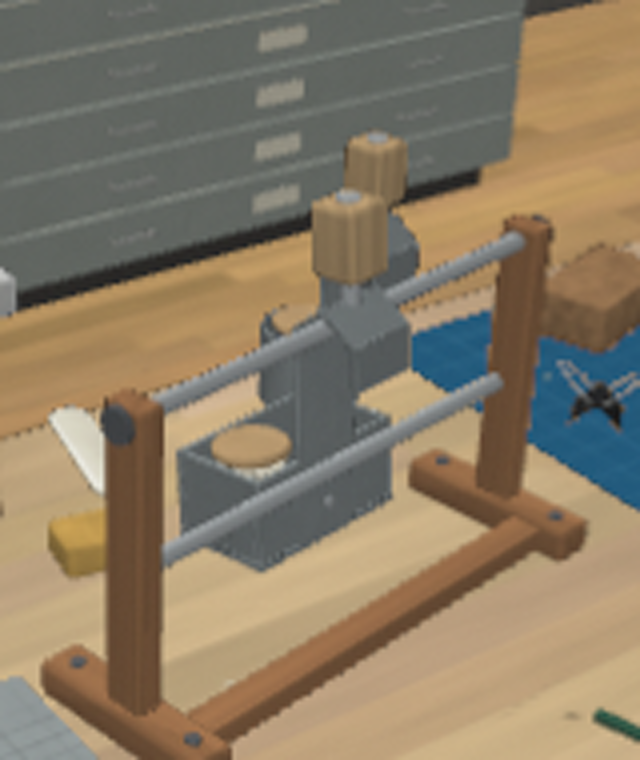

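View pics/we.png

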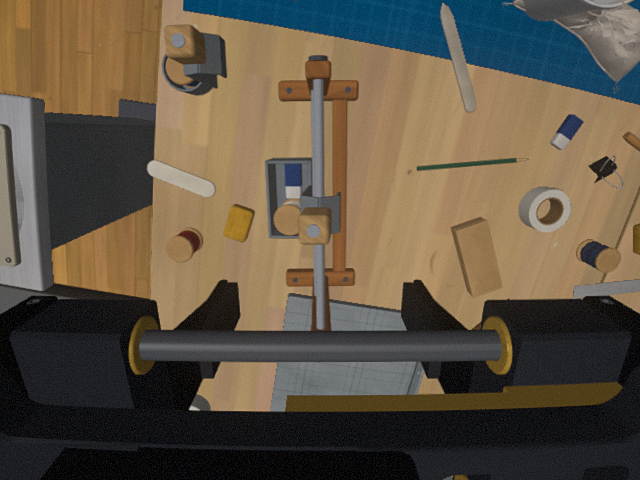

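The bin hangs on the upper bar with its grip nail at (314,231) in the wrist view, and the cup stands untouched. Now a check that it's at rest and where the grip ended up.

>>> step_arm:
  moves:
    - [[0, 0, 0, 0, 0, 0, 0.084], [0, 0, 0, 0, 0, 0, 0.084], [0, 0, 0, 0, 0, 0, 0.084], [0, 0, 0, 0, 0, 0, 0.084], [0, 0, 0, 0, 0, 0, 0.084], [0, 0, 0, 0, 0, 0, 0.084]]

```text
t: 15.1
tcp_pos: [0.5933, 0.0943, 0.3348]
tcp_rot: [0.645, 0.764, 0.001, 0.0]
wrist_force: [0.5, 0.0, 0.6]
opening: 0.971
```

Run:
```python
from h import *
a=eyes.get_image('side').astype(int)
for _ in range(4): b=eyes.get_image('side').astype(int)
print('mean diff bin region',np.abs(a-b)[180:290,330:400].mean(),'bg',np.abs(a-b)[300:400,330:400].mean())
W=eyes.camera_info('wrist');w=eyes.get_image('wrist')
S=eyes.camera_info('side')
crop(w[:,:,::-1],260,140,110,150,4,'pics/wf.png')
o=cv2.imread('pics/top0.png').astype(int);n=eyes.get_image('top')[:,:,::-1].astype(int)
cv2.imwrite('pics/tf.png',n)
print('cup region change',np.abs(o-n)[265:320,180:225].mean())
X,e=tri([(W,(314.,231.)),(S,((348.5)/4-.125-.25+290,(197.5)/4-.375+140))]);print('nail',X,e)
mid=np.array([.5929,.0944,.175]);d=X-mid;y=np.radians(9.75)
print('nail in rail frame',d@[np.cos(y),np.sin(y),0],d@[-np.sin(y),np.cos(y),0],d[2],'tilt deg',np.degrees(np.arctan2(-(d@[np.cos(y),np.sin(y),0]),d[2])))
```

```text
mean diff bin region 0.5297835497835498 bg 0.4767619047619048
cup region change 22.40013468013468
nail [0.58811092 0.09305239 0.23587378] [4.682032053250707e-06, 4.682032053310987e-06]
nail in rail frame -0.004948127515184974 -0.0005171124528775385 0.06087377685448897 tilt deg 4.647073017958809[ WARN:0@6.048] global loadsave.cpp:1063 imwrite_ Unsupported depth image for selected encoder is fallbacked to CV_8U.
```

View pics/wf.png

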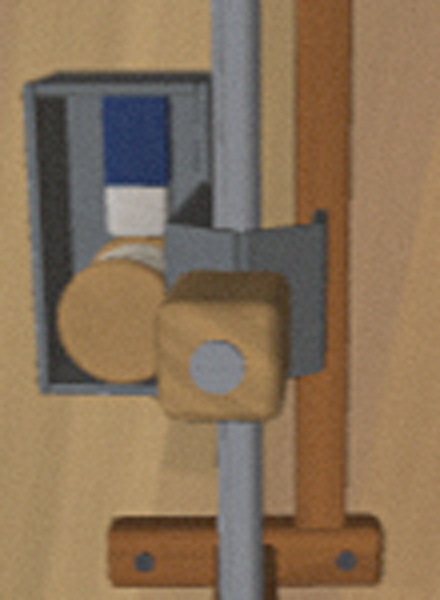

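Run:
```python
from h import *
o=cv2.imread('pics/side0.png').astype(int);n=eyes.get_image('side')[:,:,::-1].astype(int)
print('cup grip region side diff',np.abs(o-n)[172:188,374:396].mean())
from bench import ticket
print(ticket.hand_in())
```

```text
cup grip region side diff 1.3380681818181819
the job is handed in; nothing more can be done
None
```

The square bin is hanging by its hook at the middle of the upper bar, on the robot's side. I handed the job in at about 15.4 s of the 48 s; the hand-in reports no verdict.

**How it went:** I gripped the bin by its wooden grip with the jaws along its x axis, lifted it, turned it +23° and lowered it onto the bar. The wrist force went from -3.4 N to about +5 N while the fingers still held the bin, so the bar was carrying it. I then loosened the grip, opened in small steps and rose straight up.

**Last checks:**
- **Seating:** the grip nail measured 61 mm above the bar (60 expected) and 5 mm towards the robot. That is a tilt of about 4.6°, with the strap leaning on the lower bar.
- **Alignment:** the hook is centred on the bar and parallel to it in the wrist view.
- **Rest:** there was no visible motion over about 0.25 s in the side view.
- **Robot clear:** the gripper was open and about 160 mm above the release height.
- **Round cup:** its grip looks unchanged in the side view.

**What disagreed or failed:**
- **Fingertip position:** the fingertips showed about 28 mm further back than the stated TCP in the side and wrist views. I lowered the grasp by 24 mm to suit, and the jaws closing to 27.5 mm on the 28 mm grip confirmed it.
- **Cup check from above:** the top camera could not confirm the cup because the arm blocked its view, so that check rests on the side view and the last wrist picture.

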